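Level a rocking parcel scale

ROBOT

A 7-joint arm with a two-finger parallel gripper is mounted at the origin on a cart in front of the work surface, level with it; the furniture and walls round the work are solid. World frame = base frame: x ahead of the robot, y to its left, z up, the work surface at z = 0. Lengths are in m, angles in rad, forces in N, time in s.
With the tool pointing down it reaches from about 0.4 to 0.85 m from the base axis. Payload 4.5 kg.
Tool frame: the origin (TCP) lies at the very end of the fingers, on their centre line; the grasp point (between the pads) lies 19 mm behind it (r.grip_depth is the z of the grasp point in the tool frame, in m); z points along the fingers, y is the line along which they close (so a half turn about z gives the same grasp; the last joint's range is limited). The gripper opens to 88 mm and grips with 3 to 60 N. Pads are 18 mm wide; open, the fingers measure 123 mm over their backs; the gripper's body (75 mm by 187 mm) begins 45 mm behind the grasp point.
Start: joints at [-1.187, 0.689, -0.195, 1.565, 0.157, 0.902, -0.215], TCP at [0.214, 0.587, 0.239] pointing down, gripper open.
Joint ranges: [-3.01, 3.01], [-0.46, 2.08], [-1.47, 1.51], [0.13, 2.56], [-1, 4.14], [0.04, 2.09], [-2.66, 2.66]. Speed limits (rad/s): [2.57, 2.57, 3.14, 3.14, 3.14, 3.14, 3.14].

INTERFACE

Orientations are given as a unit quaternion [x, y, z, w].
In Python, from plant import r gives the robot as it stands.
- The arm moves only by the shell command python3 steer.py 'ROWS' [FORCE]. ROWS is one flat JSON list of numbers that holds 1 to 10 rows one after another, with no inner brackets; each row has 7 numbers: the opening from 0.0 (shut) to 1.0 (fully open), then dx, dy, dz in fractions of the full range, 1 being 0.6 m, then a rotation vector rx, ry, rz in fractions of the full range, 1 being 90 degrees; each row is the pose to reach, as a shift and turn from the pose commanded when the command began, along the tool's axes at that moment; what a row does not reach only later rows make up. A row lasts 1/10 s, in which the tool goes at most 0.05 m and 0.15 rad, less where a joint would pass 70% of its speed; a pose out of reach is approached as far as the arm can. The fingers move at their own pace and stop on an object; FORCE is the grip in N (left out, the last holds). Time passes only in rows, so rows that do not move let the fingers close. It prints the time, the measured TCP pose, the force, the opening and the grip force at its end. No shift or turn number may pass 1 either way. Input that does not fit is refused with a message, and nothing moves.
- r.get_state(): the state, without advancing time (a new reading comes with each control period).
- r.snapshot(name): name is "scene" or "top" or "wrist"; returns the picture (480x640x3 uint8, red, green, blue); there is no depth.
- r.camera_params(name): a dict with "fx", "fy", "cx", "cy" (pixels), "rvec" (rotation vector, rad) and "tvec" (3), from world to camera coordinates, as OpenCV has them. Camera axes: x right, y down, z forward; pixel columns grow to the right and rows downward; lengths in m; the calibration is good to about 2 mm. A picture is of the moment at which its call begins: read the wrist's pose just before it. camera_params takes no time and is no camera call; for the wrist camera it gives the pose at the moment of the call.
- r.finish_job(): hands the job in; it is judged then, once.
The state is a dict: "clock": time; "q": joint angles; "qd": joint speeds; "joint_torque": joint torques, N m; "tool_pos": TCP position; "eef_rot": TCP orientation; "contact_force": force on the tool from outside, world axes, zero at the start; "moment": the same for the moment, N m; "opening": opening from 0.0 (shut) to 1.0 (fully open); "finger_force": force on a finger pad.
Only numpy, scipy, OpenCV 4.12 (cv2) and the standard library are available. Lean on these libraries where they do the work, as an engineer would, in place of code of your own. Each camera call takes 0.05 s, during which the arm holds its last target. There are 200 camera calls.

TASK

The parcel scale rocks because its front left levelling foot hangs clear of the worktop. Screw that foot down by its hand knob (clockwise seen from above) until its rubber sole just touches the worktop and carries a little weight, then let go. Do not jack the scale up out of level, push it about, or disturb the carton and the mug beside it.

Things in the scene. Friction and masses are not known exactly. Their poses are not given: they have to be found in the camera images.
- scale: Grey parcel scale, 4 to 5.5 kg, loose on the worktop on 4 rubber feet: housing with steel pan 236 x 248 mm (pan top 51 mm high); column and indicator at the rear, 285 mm high. Origin: centre of its underside, at worktop height; x to its rear, y to its left, z up. Feet at x +-130, y +-135 mm in lugs 42 mm high; three are set and locked (knob tops 82 mm high); front left hangs clear.
- foot_knob: Front left levelling foot: black fluted round knob, 45 mm across, 24 mm high, spindle and sole in one. Origin: on the upright spindle axis, 10 mm below the knob's top, 14 mm above its underside; 79.5 mm above the worktop at the start. Grip at any yaw. Clockwise from above screws it down, 8 mm a turn; it turns freely at 0.04 N m and stays where it is left.
- knob_top (a point): Centre of the top face of the front left knob, 10 mm above the origin of foot_knob. The rubber sole (40 mm across) below is pushed up the spindle by an amount that differs each time, so the knob's height does not tell the sole's: it hangs 2 to 7 mm clear. Once the sole rubs on the worktop the turning moment soon climbs from 0.04 to about 0.2 N m; winding on lifts the scale's front.
- kraft_box: Brown carton 120 x 68 x 150 mm waiting left of the scale; origin centre of its underside. Leave alone.
- mug: Spotted white mug 92 mm across, 93 mm high, handle to one side, left of the scale; origin centre of its underside. Leave alone.

How it is judged:
At the end, for the whole second after the job is handed in: The front left foot bears on the worktop with more than 1 N, the scale still stands level (tilted less than 0.0045 rad, its front lifted about 1 mm at most) and at rest where it stood (contact force between foot_knob and anything else above 1 N and angle between scale's own z axis and vertical below 0.0045 rad and linear speed of scale below 0.01 m/s); the robot touches nothing.
It fails at once if the scale is pushed about (more than 25 mm) (distance of scale from where it was at the start of the episode above 0.025 m).
It fails at once if the carton or the mug is moved more than 20 mm (distance of any of kraft_box, mug from where it was at the start of the episode above 0.02 m).
It also fails if it takes over 67 s, if anything falls off the work surface, if the arm or the gripper's body presses on something with over 40 N, if the wrist force passes 120 N, or if a joint passes its speed limit or range.

## Working session

There is one attempt and no reset: what is moved stays moved. The work goes in short steps, Python scripts to look and compute and a shell command to move; the robot and the scene stay as the last step left them, time stands still between calls to the robot, and variables do not carry over. Pictures are saved under pics/ and viewed, at most 10 in all, crops included, and the job is handed in when it is done.

```bash
ls; mkdir -p pics; python3 - <<'E'
from plant import r
import cv2
for n in("scene","top"):
    cv2.imwrite(f"pics/{n}0.png",r.snapshot(n)[:,:,::-1]); p=r.camera_params(n); print(n,p)
s=r.get_state(); print(s)
E
```

```text
pics
plant.py
steer.py
scene {'fx': 536.84605949328, 'fy': 536.84605949328, 'cx': 323.3880585021849, 'cy': 232.97737693245404, 'rvec': array([ 0.58387463, -2.49031216,  1.423725  ]), 'tvec': array([0.62053304, 0.04958552, 1.30049897])}
top {'fx': 498.12319256079917, 'fy': 498.12319256079917, 'cx': 313.0385974078984, 'cy': 243.86696347324008, 'rvec': array([ 2.17435203, -2.21202561,  0.11843748]), 'tvec': array([0.29620247, 0.54430106, 1.21246154])}
{'clock': 0.1, 'q': array([-1.18719996,  0.68989233, -0.19452879,  1.56615884,  0.15725908,
        0.90250585, -0.21507782]), 'qd': array([ 0.0004455 , -0.00049372,  0.00101602, -0.00292959,  0.0014199 ,
       -0.00028097,  0.00284791]), 'joint_torque': array([-2.20241753e-03, -5.28501356e+01, -1.27141569e+00, -1.53835022e+01,
       -5.26582729e-02,  1.90481609e-03,  4.84071211e-05]), 'tool_pos': array([0.21403536, 0.58664495, 0.23801694]), 'eef_rot': array([ 1.73973433e-01,  9.84750030e-01, -7.83027961e-04, -9.96115132e-05]), 'contact_force': array([0.41556526, 0.28820192, 0.33551918]), 'moment': array([0.01815604, 0.0270222 , 0.03731237]), 'finger_force': 0.0, 'opening': 0.9984947644612184}
```

View pics/scene0.png

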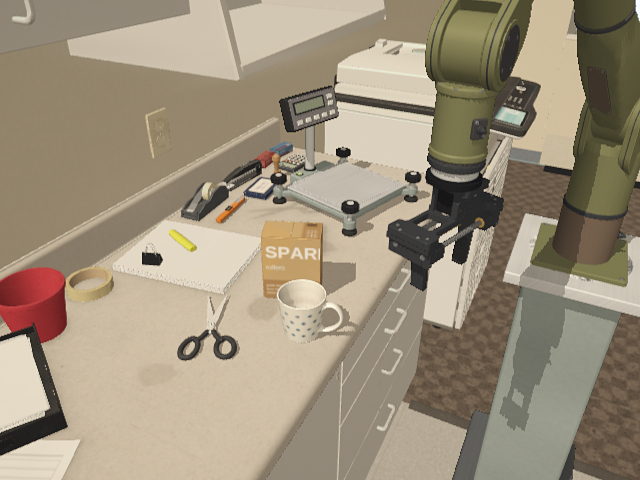

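View pics/top0.png

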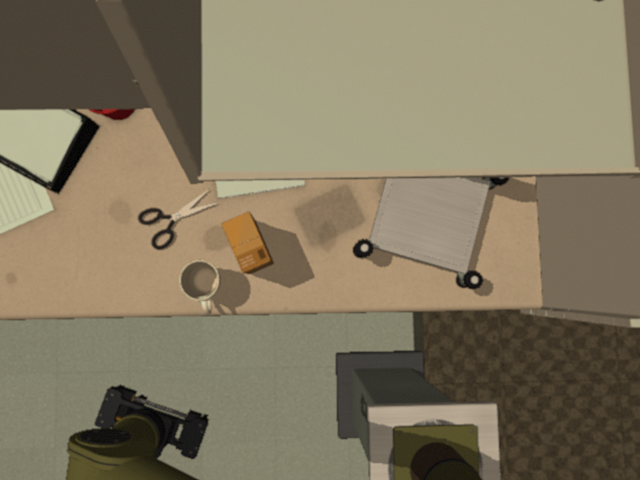

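The scene view shows the scale at the rear right, with its front-left knob at about (350,206). The carton is at (292,260) and the mug at (303,310). In the top view the same knob is at about (363,248), and a wall cupboard overhangs the rear.

```bash
cat > h.py <<'E'
import numpy as np, cv2
from plant import r
def ray(n,u,v,p=None):
    p=p or r.camera_params(n); R=cv2.Rodrigues(p["rvec"])[0]
    d=R.T@np.array([(u-p["cx"])/p["fx"],(v-p["cy"])/p["fy"],1]); return -R.T@p["tvec"],d
def plane(n,u,v,z,p=None):
    c,d=ray(n,u,v,p); return c+d*(z-c[2])/d[2]
def tri(obs):
    A=np.zeros((3,3));b=np.zeros(3)
    for c,d in obs:
        d=d/np.linalg.norm(d);M=np.eye(3)-np.outer(d,d);A+=M;b+=M@c
    return np.linalg.solve(A,b)
def blob(img,u,v,h=22,t=60):
    m=(img[v-h:v+h,u-h:u+h].max(2)<t).astype(np.uint8)
    n,l,s,c=cv2.connectedComponentsWithStats(m)
    return [(c[i]+[u-h,v-h],s[i]) for i in range(1,n) if s[i][4]>30]
E
python3 - <<'E'
from h import *
t=cv2.imread("pics/top0.png");s=cv2.imread("pics/scene0.png")
print(blob(t,363,248),blob(t,470,280),blob(s,350,210))
print(plane("top",363,248,.0895),plane("top",470,280,.082),plane("scene",350,204,.0895))
print(tri([ray("top",363,248),ray("scene",350,204)]))
print("cam",ray("top",0,0)[0], ray("scene",0,0)[0])
print("carton top",[plane("top",*p,.15)[:2].round(3) for p in[(222,220),(247,212),(271,263),(245,272)]],"mug",plane("top",200,280,.093))
a=cv2.resize(t[200:300,320:500],None,fx=4,fy=4);b=cv2.resize(s[140:250,260:440],None,fx=4,fy=4)
cv2.imwrite("pics/c.png",cv2.resize(np.vstack([a,b]),(514,600)))
E
```

```text
[(array([362.62, 248.99]), array([ 13,  14,  20,  18, 200], dtype=int32))] [(array([469.71428571, 280.00396825]), array([  9,  13,  26,  18, 252], dtype=int32))] [(array([350.05590062, 207.65217391]), array([ 14,  13,  17,  13, 161], dtype=int32)), (array([348.84375, 230.3125 ]), array([14, 41, 15,  3, 32], dtype=int32))]
[0.53201661 0.17251119 0.0895    ] [ 0.45314417 -0.0783751   0.082     ] [0.5329233  0.17641025 0.0895    ]
[0.53321613 0.17269921 0.0876345 ]
cam [0.45060646 0.32131903 1.24409422] [0.08444756 1.25851281 0.69844948]
carton top [array([0.595, 0.49 ]), array([0.612, 0.435]), array([0.498, 0.383]), array([0.479, 0.44 ])] mug [0.4643758  0.54956523 0.093     ]
```

View pics/c.png

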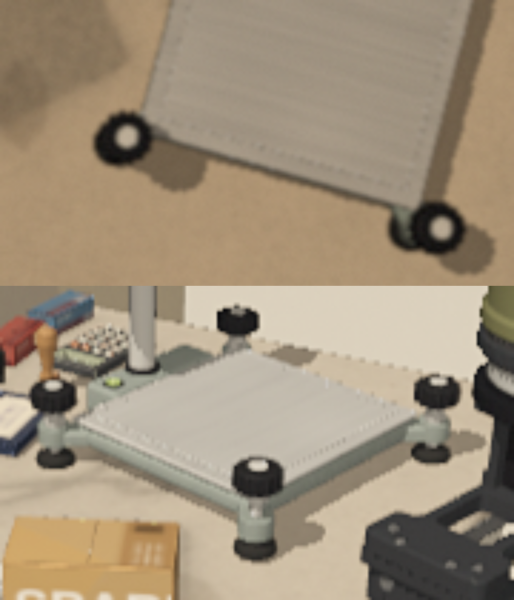

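```bash
cat >> h.py <<'E'
from scipy.spatial.transform import Rotation as Ro
def rel(target,yawdelta=0):
    s=r.get_state(); R=Ro.from_quat(s["eef_rot"]).as_matrix()
    print("q",s["q"].round(3),"tcp",s["tool_pos"].round(4),"tool-frame shift",(R.T@(np.array(target)-s["tool_pos"])).round(4)); return R
E
python3 - <<'E'
from h import *
for p in [(363.8,248.3)]: P=plane("top",*p,.0895)
Q=tri([ray("top",363.8,248.3),ray("scene",350,202.6)])
print(P,Q,plane("top",474.4,279.8,.082))
print(rel([P[0],P[1],.2]).round(3))
E
```

```text
[0.53128519 0.17065946 0.0895    ] [0.53297907 0.17157895 0.0910001 ] [ 0.45342434 -0.08881645  0.082     ]
q [-1.187  0.69  -0.195  1.566  0.157  0.903 -0.215] tcp [0.214  0.5866 0.238 ] tool-frame shift [-0.4406 -0.282   0.0385]
[[-0.939  0.343 -0.   ]
 [ 0.343  0.939 -0.002]
 [-0.    -0.002 -1.   ]]
```

The rows are not in the units I measure in: shifts go in shares of 0.6 m and turns go in shares of 90 degrees. I convert before sending: -0.42 m / 0.6 = -0.7, -0.378 m / 0.6 = -0.63.

```bash
python3 steer.py '[1,-0.07,-0.045,0,0,0,0,1,-0.14,-0.09,0,0,0,0,1,-0.21,-0.135,0,0,0,0,1,-0.28,-0.18,0,0,0,0,1,-0.35,-0.225,0,0,0,0,1,-0.42,-0.27,0,0,0,0,1,-0.49,-0.315,0,0,0,0,1,-0.56,-0.36,0,0,0,0,1,-0.63,-0.405,0,0,0,0,1,-0.7,-0.45,0,0,0,0]' && python3 steer.py '[1,-0.0333,-0.02,0.0333,0,0,0,1,-0.0333,-0.02,0.0633,0,0,0,1,-0.0333,-0.02,0.0633,0,0,0,1,-0.0333,-0.02,0.0633,0,0,0]'
python3 - <<'E'
from h import *
print(rel([.532,.171,.2]).round(3))
p=r.camera_params("wrist");im=r.snapshot("wrist");cv2.imwrite("pics/w1.png",im[:,:,::-1]);np.save("w1.npy",p,allow_pickle=True);print(p)
R=cv2.Rodrigues(p["rvec"])[0]; c=R@np.array([.532,.171,.0895])+p["tvec"]; print(c, p["fx"]*c[0]/c[2]+p["cx"],p["fy"]*c[1]/c[2]+p["cy"])
E
```

```text
clock: 1.1
tool_pos: [0.517, 0.1877, 0.2385]
eef_rot: [0.174, 0.985, -0.0, -0.0]
contact_force: [0.7, 0.5, 0.4]
opening: 0.996
finger_force: 0.0
clock: 1.5
tool_pos: [0.5303, 0.1721, 0.2006]
eef_rot: [0.173, 0.985, 0.0, -0.001]
contact_force: [0.3, 0.3, -0.8]
opening: 1.001
finger_force: 0.0
q [-0.251  0.655 -0.242  1.81   0.226  0.704  0.605] tcp [0.5303 0.1721 0.2006] tool-frame shift [-0.0019 -0.0005  0.0006]
[[-0.94   0.342 -0.001]
 [ 0.342  0.94   0.   ]
 [ 0.001 -0.    -1.   ]]
{'fx': 357.1232554226249, 'fy': 357.1232554226249, 'cx': 317.79777887376434, 'cy': 237.32061821171, 'rvec': array([-2.34269133, -1.64099984, -0.27081702]), 'tvec': array([-0.34323788, -0.44836765,  0.21417134])}
[-0.00076454 -0.00148437  0.2714653 ] 316.79199307167244 235.3678748382799
```

View pics/w1.png

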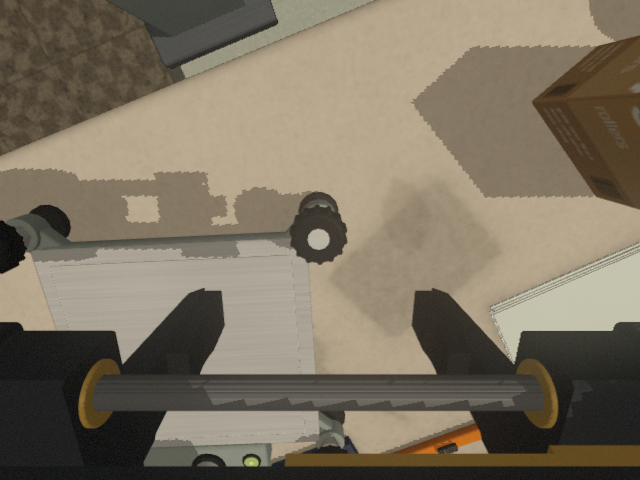

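The wrist view shows the knob with its light cap at about (318.5,239), and the fingers open on either side with clear space around them.

```bash
python3 - <<'E'
from h import *
p=np.load("w1.npy",allow_pickle=True).item();im=cv2.imread("pics/w1.png")
m=(im[210:270,290:350].min(2)>150).astype(np.uint8)
n,l,s,c=cv2.connectedComponentsWithStats(m)
for i in range(1,n):
    if s[i][4]>40: print(c[i]+[290,210],s[i])
print(plane("wrist",318.5,239,.0895,p)); P=plane("wrist",318.5,239,.0895,p); rel([*P[:2],.0665])
E
```

```text
[318.246875 238.925   ] [ 18  19  21  21 320]
[295.56701031 258.07216495] [ 0 39 15 15 97]
[0.53518926 0.17122365 0.0895    ]
q [-0.251  0.655 -0.242  1.809  0.226  0.704  0.605] tcp [0.5307 0.1726 0.2012] tool-frame shift [-4.700e-03  1.000e-04  1.347e-01]
```

Scaled: -0.15 rad / 1.5708 = -0.0955.

```bash
for k in 1 2; do python3 steer.py '[1,0,0,0,0,0,-0.0955,1,0,0,0,0,0,-0.191,1,0,0,0,0,0,-0.2865,1,0,0,0,0,0,-0.382,1,0,0,0,0,0,-0.4775,1,0,0,0,0,0,-0.573,1,0,0,0,0,0,-0.6685,1,0,0,0,0,0,-0.7639,1,0,0,0,0,0,-0.8594,1,0,0,0,0,0,-0.9549]'; done
python3 steer.py '[1,0,0,0,0,0,0,1,0,0,0,0,0,0]' >/dev/null
python3 - <<'E'
from h import *
p=r.camera_params("wrist");im=r.snapshot("wrist");cv2.imwrite("pics/w2.png",im[:,:,::-1])
R=cv2.Rodrigues(p["rvec"])[0]; c=R@np.array([.534,.171,.0895])+p["tvec"]; u,v=int(p["fx"]*c[0]/c[2]+p["cx"]),int(p["fy"]*c[1]/c[2]+p["cy"]);print(u,v)
m=(im[v-25:v+25,u-25:u+25].min(2)>130).astype(np.uint8)
n,l,s,c=cv2.connectedComponentsWithStats(m)
for i in range(1,n):
    if s[i][4]>40: print(c[i]+[u-25,v-25],s[i],plane("wrist",*(c[i]+[u-25,v-25]),.0895,p))
rel([.534,.171,.0665])
E
```

```text
clock: 2.55
tool_pos: [0.5311, 0.1725, 0.202]
eef_rot: [-0.547, 0.837, -0.0, 0.001]
contact_force: [-0.1, 0.1, -0.5]
opening: 1.002
finger_force: 0.0
clock: 3.55
tool_pos: [0.5166, 0.1786, 0.1899]
eef_rot: [0.962, -0.272, 0.012, 0.002]
contact_force: [-29.5, 59.2, 21.8]
opening: 0.998
finger_force: 0.0
316 209
[315.31961259 208.98789346] [ 13  14  23  23 413] [0.53472816 0.1713407  0.0895    ]
[293.91836735 230.02040816] [ 0 40 13 10 49] [0.52940605 0.19281311 0.0895    ]
[336.69387755 230.26530612] [37 40 13 10 49] [0.51314514 0.16628853 0.0895    ]
q [ 0.263  1.078 -1.474  1.845  1.134  1.363  2.654] tcp [0.514  0.1815 0.1914] tool-frame shift [ 0.02   -0.0007  0.1254]
```

Scaled: 1.5 rad / 1.5708 = 0.9549.

```bash
python3 steer.py '[1,0,0,0,0,0,0.0955,1,0,0,0,0,0,0.191,1,0,0,0,0,0,0.2865,1,0,0,0,0,0,0.382,1,0,0,0,0,0,0.4775,1,0,0,0,0,0,0.573,1,0,0,0,0,0,0.6685,1,0,0,0,0,0,0.7639,1,0,0,0,0,0,0.8594,1,0,0,0,0,0,0.9549]'
python3 - <<'E'
from h import *
print(rel([.5345,.1713,.0665]).round(3)); print(r.get_state()["contact_force"],r.get_state()["moment"])
cv2.imwrite("pics/s2.png",r.snapshot("scene")[:,:,::-1])
E
```

```text
clock: 4.8
tool_pos: [0.5145, 0.1819, 0.1926]
eef_rot: [-0.519, 0.855, -0.008, 0.009]
contact_force: [-0.2, -0.0, 0.3]
opening: 1.004
finger_force: 0.0
q [ 0.208  0.928 -1.228  1.847  1.009  1.136  1.26 ] tcp [0.5145 0.1819 0.1926] tool-frame shift [ 0.0009 -0.0197  0.1266]
[[-0.462 -0.886  0.023]
 [-0.887  0.462 -0.005]
 [-0.006 -0.023 -1.   ]]
[-0.20145782 -0.04328818  0.30809345] [0.08544664 0.06253772 0.0253031 ]
```

View pics/s2.png

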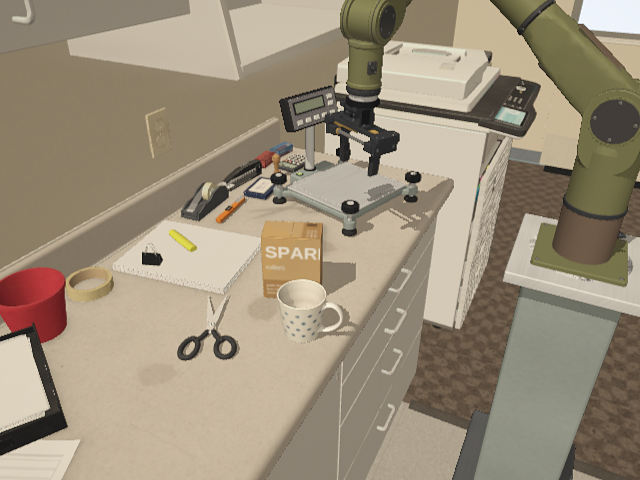

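The 60 N reading came from hitting joint limits, not from contact: the force dropped to zero once I turned back. The scene shows the gripper free above the scale, with the knob still at (350,205). Next I level the tool and centre it.

Scaled: 0.075 m / 0.6 = 0.125, 0.04 m / 0.6 = 0.0667, -0.023 rad / 1.5708 = -0.0146.

```bash
cat >> h.py <<'E'
def level(target):
    R=rel(target); z=R[:,2]; a=np.cross(z,[0,0,-1]); print("level rotvec tool",(R.T@a).round(4)); s=r.get_state(); print(s["clock"],"F",s["contact_force"].round(2),"M",s["moment"].round(3),"op",round(s["opening"],3),"ff",round(s["finger_force"],1))
E
python3 steer.py '[1,0.0017,-0.0328,0.0667,-0.0146,0.0038,0,1,0.0017,-0.0328,0.125,-0.0146,0.0038,0,1,0.0017,-0.0328,0.125,-0.0146,0.0038,0]'
python3 -c "
from h import *
level([.5345,.1713,.0665])"
```

```text
clock: 5.15
tool_pos: [0.5314, 0.1682, 0.1131]
eef_rot: [-0.522, 0.853, -0.0, -0.005]
contact_force: [-0.6, -0.0, -0.2]
opening: 1.001
finger_force: 0.0
q [ 0.201  1.055 -1.148  1.843  1.117  1.081  1.258] tcp [0.5314 0.1682 0.1131] tool-frame shift [-0.0046 -0.0016  0.0465]
level rotvec tool [ 0.0043 -0.0087  0.    ]
5.15 F [-0.61 -0.01 -0.17] M [0.002 0.082 0.041] op 1.001 ff 0.0
```

Scaled: 0.0465 m / 0.6 = 0.0775, 0.035 m / 0.6 = 0.0583, -0.009 rad / 1.5708 = -0.0057.

```bash
python3 steer.py '[1,-0.0077,-0.0027,0.0333,0.0025,-0.0057,0,1,-0.0077,-0.0027,0.0583,0.0025,-0.0057,0,1,-0.0077,-0.0027,0.0775,0.0025,-0.0057,0,1,-0.0077,-0.0027,0.0775,0.0025,-0.0057,0,1,-0.0077,-0.0027,0.0775,0.0025,-0.0057,0]'
python3 - <<'E'
from h import *
level([.5345,.1713,.0665])
cv2.imwrite("pics/w3.png",r.snapshot("wrist")[:,:,::-1])
E
```

```text
clock: 5.65
tool_pos: [0.5353, 0.1731, 0.0693]
eef_rot: [-0.521, 0.853, 0.001, 0.002]
contact_force: [-0.2, 0.2, -0.9]
opening: 1.003
finger_force: 0.0
q [ 0.179  1.117 -1.103  1.857  1.21   1.028  1.199] tcp [0.5353 0.1731 0.0693] tool-frame shift [ 0.002  -0.0001  0.0028]
level rotvec tool [-0.0015  0.0048  0.    ]
5.65 F [-0.24  0.24 -0.92] M [ 0.112  0.054 -0.01 ] op 1.003 ff 0.0
```

View pics/w3.png

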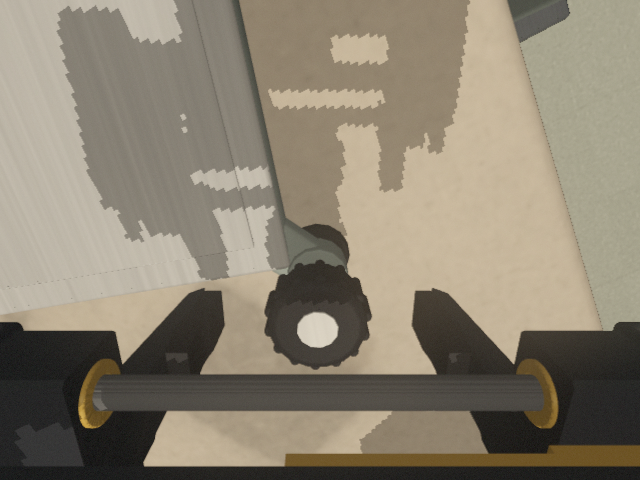

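The knob sits midway between the pads (cap at (318,330), pads at about 222 and 415), with no contact. Now I close on it.

Scaled: 0.002 m / 0.6 = 0.0033, 0.005 rad / 1.5708 = 0.0032.

```bash
python3 steer.py '[1,0.0033,0,0.0033,-0.001,0.0032,0,0.3,0.0033,0,0.0033,-0.001,0.0032,0,0.3,0.0033,0,0.0033,-0.001,0.0032,0,0.3,0.0033,0,0.0033,-0.001,0.0032,0,0.3,0.0033,0,0.0033,-0.001,0.0032,0,0.3,0.0033,0,0.0033,-0.001,0.0032,0,0.3,0.0033,0,0.0033,-0.001,0.0032,0]' 15
python3 -c "
from h import *
level([.5345,.1713,.0665])"
```

```text
clock: 6.4
tool_pos: [0.5345, 0.1708, 0.0666]
eef_rot: [-0.521, 0.853, -0.0, -0.0]
contact_force: [-0.5, 0.8, -0.2]
opening: 0.495
finger_force: 15.0
q [ 0.179  1.121 -1.099  1.858  1.211  1.03   1.199] tcp [0.5345 0.1708 0.0666] tool-frame shift [-0.0005  0.0002  0.0001]
level rotvec tool [-0.0002 -0.001   0.    ]
6.4 F [-0.52  0.8  -0.15] M [0.213 0.257 0.011] op 0.495 ff 15.0
```

Scaled: 0.0011 m / 0.6 = 0.0018, 0.001 m / 0.6 = 0.0017, 0.15 rad / 1.5708 = 0.0955.

```bash
python3 steer.py '[0.3,0,0,0.0003,0,0,0.0955,0.3,0,0,0.0007,0,0,0.191,0.3,0,0,0.001,0,0,0.2865,0.3,0,0,0.0013,0,0,0.382,0.3,0,0,0.0017,0,0,0.4775,0.3,0,0,0.0018,0,0,0.573]'
python3 -c "
from h import *
level([.5345,.1713,.0655])"; python3 steer.py '[0.3,0,0,0.0003,0,0,0.0764,0.3,0,0,0.0007,0,0,0.1528,0.3,0,0,0.0008,0,0,0.2292]'
python3 -c "
from h import *
level([.5345,.1713,.065])"
```

```text
clock: 7.0
tool_pos: [0.5344, 0.1709, 0.0654]
eef_rot: [-0.095, 0.995, -0.0, -0.0]
contact_force: [0.1, 0.0, -2.1]
opening: 0.494
finger_force: 15.0
q [ 0.131  1.063 -0.974  1.861  1.147  0.916  0.337] tcp [0.5344 0.1709 0.0654] tool-frame shift [-0.0002  0.0004 -0.0001]
level rotvec tool [-0.0006 -0.0005  0.    ]
7.0 F [ 0.13  0.   -2.07] M [ 0.07  -0.091  0.047] op 0.494 ff 15.0
clock: 7.3
tool_pos: [0.5344, 0.1709, 0.065]
eef_rot: [0.084, 0.996, -0.0, -0.0]
contact_force: [-1.0, 0.4, -1.4]
opening: 0.493
finger_force: 15.0
q [ 0.106  1.039 -0.917  1.862  1.114  0.867  0.002] tcp [0.5344 0.1709 0.065 ] tool-frame shift [-0.      0.0004 -0.    ]
level rotvec tool [-0.0007 -0.0003 -0.    ]
7.3 F [-1.05  0.37 -1.39] M [ 0.053 -0.038  0.002] op 0.493 ff 15.0
```

Scaled: 0.0004 m / 0.6 = 0.0007, 0.0003 m / 0.6 = 0.0005, 0.3 rad / 1.5708 = 0.191.

```bash
cat > m.py <<'E'
from plant import r
s=r.get_state();print(s["clock"].__round__(2),"Mz",s["moment"][2].round(3),"Fz",s["contact_force"][2].round(2),"t7",s["joint_torque"][6].round(3),"z",s["tool_pos"][2].round(5),"q7",s["q"][6].round(3),"ff",round(s["finger_force"],1))
E
for k in 1 2; do python3 steer.py '[0.3,0,0,0.0002,0,0,0.0637,0.3,0,0,0.0005,0,0,0.1273,0.3,0,0,0.0007,0,0,0.191]'>/dev/null; python3 m.py; done
```

```text
7.6 Mz 0.008 Fz -1.28 t7 0.911 z 0.06461 q7 -0.274 ff 15.0
7.9 Mz 0.048 Fz -1.24 t7 0.894 z 0.06423 q7 -0.546 ff 15.0
```

Scaled: 0.0004 m / 0.6 = 0.0007, 0.0003 m / 0.6 = 0.0005, 0.3 rad / 1.5708 = 0.191.

```bash
python3 steer.py '[0.3,0,0,0.0002,0,0,0.0637,0.3,0,0,0.0005,0,0,0.1273,0.3,0,0,0.0007,0,0,0.191]'>/dev/null; python3 m.py; python3 steer.py '[0.3,0,0,0,0,0,0,0.3,0,0,0,0,0,0]'>/dev/null; python3 m.py
```

```text
8.2 Mz 0.031 Fz -0.38 t7 0.873 z 0.06383 q7 -0.812 ff 15.0
8.4 Mz -0.018 Fz -0.43 t7 -0.009 z 0.06384 q7 -0.807 ff 15.0
```

Scaled: 0.0004 m / 0.6 = 0.0007, 0.0003 m / 0.6 = 0.0005, 0.3 rad / 1.5708 = 0.191.

```bash
for k in 1 2; do python3 steer.py '[0.3,0,0,0.0002,0,0,0.0637,0.3,0,0,0.0005,0,0,0.1273,0.3,0,0,0.0007,0,0,0.191]'>/dev/null; python3 m.py; done
```

```text
8.7 Mz 0.006 Fz -1.14 t7 0.848 z 0.06344 q7 -1.07 ff 15.0
9.0 Mz -0.007 Fz -0.49 t7 0.815 z 0.06306 q7 -1.321 ff 15.0
```

Scaled: 0.0004 m / 0.6 = 0.0007, 0.0003 m / 0.6 = 0.0005, 0.3 rad / 1.5708 = 0.191.

```bash
for k in 1 2; do python3 steer.py '[0.3,0,0,0.0002,0,0,0.0637,0.3,0,0,0.0005,0,0,0.1273,0.3,0,0,0.0007,0,0,0.191]'>/dev/null; python3 m.py; done
```

```text
9.3 Mz 0.081 Fz -0.17 t7 0.779 z 0.06268 q7 -1.563 ff 15.0
9.6 Mz 0.011 Fz 0.09 t7 0.738 z 0.06229 q7 -1.793 ff 15.0
```

Scaled: 0.0004 m / 0.6 = 0.0007, 0.0003 m / 0.6 = 0.0005, 0.3 rad / 1.5708 = 0.191.

```bash
for k in 1 2; do python3 steer.py '[0.3,0,0,0.0002,0,0,0.0637,0.3,0,0,0.0005,0,0,0.1273,0.3,0,0,0.0007,0,0,0.191]'>/dev/null; python3 m.py; done;python3 -c "
from h import *
level([.5345,.1713,.0615])"
```

```text
9.9 Mz 0.034 Fz -0.13 t7 0.698 z 0.06191 q7 -2.012 ff 15.0
10.2 Mz 0.138 Fz 3.88 t7 0.56 z 0.06161 q7 -2.219 ff 15.0
q [-0.209  0.887 -0.312  1.879  0.564  0.463 -2.219] tcp [0.5346 0.1709 0.0616] tool-frame shift [-0.     -0.0004  0.0001]
level rotvec tool [0.0005 0.0002 0.    ]
10.2 F [ 0.26 -0.73  3.88] M [-0.178  0.001  0.138] op 0.498 ff 15.0
```

Scaled: 0.0001 m / 0.6 = 0.0002, 0.1 rad / 1.5708 = 0.0637.

```bash
python3 steer.py '[0.3,0,0,0.0002,0,0,0.0318,0.3,0,0,0.0002,0,0,0.0637]'>/dev/null; python3 m.py; python3 steer.py '[0.3,0,0,0,0,0,0]'>/dev/null; python3 m.py
```

```text
10.4 Mz 0.166 Fz 3.02 t7 0.157 z 0.06162 q7 -2.285 ff 15.0
10.5 Mz 0.02 Fz 3.88 t7 -0.23 z 0.0616 q7 -2.284 ff 15.0
```

Scaled: -0.0003 m / 0.6 = -0.0005, 0.1 rad / 1.5708 = 0.0637.

```bash
python3 steer.py '[0.3,0,0,-0.0005,0,0,0.0255,0.3,0,0,-0.0005,0,0,0.0637]'>/dev/null; python3 m.py; python3 steer.py '[0.3,0,0,0,0,0,0]'>/dev/null; python3 m.py
```

```text
10.7 Mz 0.174 Fz 1.45 t7 0.336 z 0.06164 q7 -2.352 ff 15.0
10.8 Mz -0.026 Fz 1.1 t7 -0.235 z 0.06162 q7 -2.351 ff 15.0
```

Torque has risen to about 0.17 N m with only about 1 N of push from the gripper, so the sole carries weight. Releasing and retreating upward.

Scaled: -0.13 m / 0.6 = -0.2167, -0.09 m / 0.6 = -0.15.

```bash
python3 steer.py '[0.7,0,0,0,0,0,0,0.9,0,0,0,0,0,0,0.9,0,0,0,0,0,0,0.9,0,0,0,0,0,0,0.9,0,0,-0.0333,0,0,0,0.9,0,0,-0.0833,0,0,0,0.9,0,0,-0.15,0,0,0,0.9,0,0,-0.2167,0,0,0,0.9,0,0,-0.2167,0,0,0,0.9,0,0,-0.2167,0,0,0]'
python3 - <<'E'
from h import *
level([.5345,.1713,.19])
a=r.snapshot("scene")[:,:,::-1]; b=cv2.imread("pics/s2.png")
c=lambda i:cv2.resize(i[140:250,260:440],None,fx=2.8,fy=2.7)
cv2.imwrite("pics/end.png",np.vstack([c(b),c(a)])[:600])
E
```

```text
clock: 11.8
tool_pos: [0.5346, 0.171, 0.1922]
eef_rot: [0.999, 0.039, 0.0, 0.0]
contact_force: [-0.7, -0.1, -0.9]
opening: 0.901
finger_force: 0.0
q [-0.157  0.687 -0.396  1.803  0.378  0.726 -2.251] tcp [0.5346 0.171  0.1922] tool-frame shift [-0.0001 -0.0003  0.0022]
level rotvec tool [ 0.0004 -0.0009 -0.    ]
11.8 F [-0.73 -0.1  -0.89] M [ 0.004  0.16  -0.028] op 0.901 ff 0.0
```

View pics/end.png

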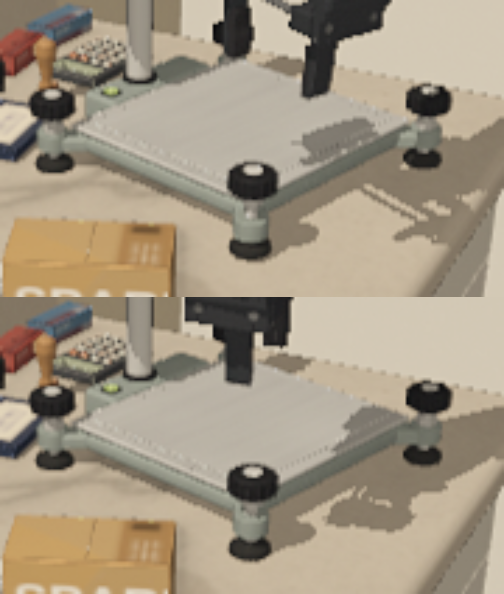

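The before/after crops show the knob sitting lower on its lug (at about (252,180) before and (253,478) after). The scale and carton haven't moved, and the gripper is clear.

```bash
python3 -c "
from plant import r
print(r.finish_job())"
```

```text
the job is handed in; nothing more can be done
None
```

I screwed the front left foot down until its sole bore on the worktop (turning moment about 0.17 N m), let go of the knob, and handed the job in; the hand-in returned no verdict, and I did not measure the scale's final tilt or the foot's load directly.

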